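Find the slip angle of a steel bench block

TASK

Find the slope at which the bare steel bench block starts to slip: take the tilting board by its bar handle and raise it little by little until that block slides down to the stop at the foot, then raise it no further and let go, leaving the board standing at that angle to be read off the scale. The cork-soled block beside it must not slide down, and neither block may be pushed by hand.

Things in the scene. Friction and masses are not known exactly. Their poses are not given: they have to be found in the camera images.
- slope_board (a joint): Angle (rad) of the light wooden tilting board, 258 x 164 x 12 mm, on a fixed base that stands elsewhere, turned up to 17 degrees, in each run. 0 flat, growing as the handle end is raised, at most 0.87. The hinge is stiff (1.8 N m): the board stays where it is left; raising takes up to 18 N at the handle. An upright ticked quadrant, 130 mm high, stands at its left side near the foot.
- board_handle (a point): Middle of the steel bar handle across the board's near (robot-side) end, moving with it. Bar 12 mm thick, 54 mm clear between its posts, axis 45 mm above the board's face (79 mm above the table when flat). Pinched from above it turns in the jaws: the gripper may stay pointing down. Its axes: x along the face to the foot, y along the bar, z square to the face; hinge line at x = 235 mm, z = -49 mm.
- steel_block: Bare steel bench block, 64 x 64 x 16 mm, about 0.3 kg, lying on the board in the left or the right lane, centre 68 to 92 mm along the board from the handle. Origin at the centre of its underside, z up. Its slip angle differs from run to run, between 9 and 27 degrees; against the stop its centre is 193 mm from the handle, the stop's inner face (14 mm high) 225 mm.
- cork_block: The other steel block, 64 x 64 x 16 mm with a brown cork sole 68 x 68 x 6 mm under it (22 mm high in all), about 0.3 kg, in the other lane of the board. Origin at the centre of the sole's underside, z up. It holds for at least 10 degrees more slope than the bare block, then slips too.

How it is judged:
By the outcome, as a careful person would: the job done as asked, in the order asked, and still so for the second after the job is handed in, with the robot touching nothing.
It also fails if it takes over 45 s, if anything falls off the work surface, if the arm or the gripper's body presses on something with over 40 N, if the wrist force passes 120 N, or if a joint passes its speed limit or range.

ROBOT

A 6-joint arm with a two-finger parallel gripper is mounted at the origin on a cart in front of the work surface, level with it; the furniture and walls round the work are solid. World frame = base frame: x ahead of the robot, y to its left, z up, the work surface at z = 0. Lengths are in m, angles in rad, forces in N, time in s.
With the tool pointing down it reaches from about 0.425 to 0.95 m from the base axis. Payload 14.7 kg.
Tool frame: the origin (TCP) lies midway between the tips of the shut fingers; the grasp point (between the pads) lies 19 mm behind it (grip_point_offset is the distance from the TCP to the grasp point, in m); z points along the fingers, y is the direction in which the jaws open and shut (so a half turn about z gives the same grasp; the last joint's range is limited). The gripper opens to 85 mm and grips with 20 to 120 N. Pads are 22 mm wide; open, the fingers measure 114 mm over their backs; the gripper's body (76 mm by 85 mm) begins 54 mm behind the grasp point. The pads swing forward as they close: fully open they stand 13 mm farther back than shut.
Start: joints at [-1.235, 0.48, 1.596, -0, 1.065, -0.047], TCP at [0.243, -0.603, 0.231] pointing down, gripper open.
Joint ranges: [-2.75, 2.75], [-0.82, 2.05], [0.23, 2.67], [-1.56, 4.7], [0.09, 2.69], [-2.92, 2.92]. Speed limits (rad/s): [1.89, 1.89, 2.39, 3.01, 3.01, 3.01].

INTERFACE

Orientations are given as a unit quaternion [x, y, z, w].
In Python, from cell import get_state, capture, camera_info, close_job, grip_point_offset gives the robot as it stands. The module is installed in compiled form; this text tells all that it offers.
- The arm moves only by the tool step_arm, never from a script. Its argument "deltas" is a list of rows, each an object of numbers: "tx", "ty", "tz": the shift along the tool's x, y, z in mm; "roll": the turn about the tool's z in rad; "fingers": the opening in per cent of the stroke, from 0 (shut) to 100 (fully open). A call has 1 to 5 rows; each row is the pose to reach, as a shift and turn from the pose commanded when the call began, along the tool's axes at that moment; what a row does not reach only later rows make up. A row lasts 1/8 s, in which the tool goes at most 62.5 mm and 10.7 degrees, less where a joint would pass 70% of its speed; a pose out of reach is approached as far as the arm can. A call with a gripper value outside its range is refused whole. The fingers move at their own pace and stop on an object; "squeeze" is the grip in N (left out, the last holds). Time passes only in rows, so rows that repeat a pose let the fingers close. It gives the time, the measured TCP pose, the force and the opening at its end, in the units of the state.
- get_state(): the state, without advancing time (a new reading comes with each control period).
- capture(name): name is "scene" or "top" or "wrist"; returns the picture (480x640x3 uint8, red, green, blue); there is no depth.
- camera_info(name): a dict with "fov_y" (degrees; the focal length in pixels is half the picture's height over the tangent of half this angle, whatever the lens; pixels are square), "cx", "cy" (the principal point, pixels), "k1" (the pictures are not rectified: a ray, as slopes to the right and down, at radius r is drawn at 1 + k1 r^2 times it, then the intrinsics apply), "R" (3x3) and "t" (3): a world point X has camera coordinates R X + t; the wrist camera has in their place "T_tool_cam" (4x4, takes a point from camera to tool coordinates, whose origin is the TCP and whose axes are the flange's). Camera axes: x right, y down, z forward; pixel columns grow to the right and rows downward; lengths in m; the calibration is good to about 2 mm. A picture is of the moment at which its call begins: read the wrist's pose just before it. camera_info takes no time and is no camera call.
- close_job(): hands the job in, once; it reports no verdict.
The state is a dict: "time": time; "qpos": joint angles; "qvel": joint speeds; "tau": joint torques, N m; "ee_pos": TCP position; "tool_rot": TCP orientation; "wrist_force": force on the tool from outside, world axes, zero at the start; "moment": the same for the moment, N m; "gripper_width": finger opening in m.
Only numpy, scipy, OpenCV 4.12 (cv2) and the standard library are available. Lean on these libraries where they do the work, as an engineer would, in place of code of your own. Each camera call takes 0.05 s, during which the arm holds its last target. There are 200 camera calls.

## Working session

There is one attempt and no reset: what is moved stays moved. The work goes in short steps, Python scripts to look and compute and a tool call to move; the robot and the scene stay as the last step left them, time stands still between calls to the robot, and variables do not carry over. Pictures are saved under pics/ and viewed, about 8 in all and at most 12, crops included, and the job is handed in when it is done.

Besides the shell and the picture viewer there is one more tool, called after "Request:" as name(argument=value, ...), one argument or row to a line, values as JSON. step_arm: Moves the arm, as the interface text tells. Its arguments: {"type":"object","properties":{"deltas":{"type":"array"},"squeeze":{"type":"number"}},"required":["deltas"]}

```bash
mkdir -p pics
python3 - <<'E'
from cell import *
import cv2,numpy as np
s=get_state();print(s)
for n in("scene","top"):
    i=capture(n);cv2.imwrite(f"pics/{n}0.png",i[...,::-1]);print(n,camera_info(n))
print(camera_info("wrist"),grip_point_offset)
E
```

```text
{'time': 0.0, 'qpos': array([-1.23460050e+00,  4.80832778e-01,  1.59688525e+00,  2.17312603e-05,
        1.06511433e+00, -4.65905397e-02]), 'qvel': array([ 0.00029095,  0.0007091 , -0.00049191,  0.00108982, -0.0003726 ,
       -0.00023491]), 'tau': array([-3.38880323e-03, -9.50670576e+01, -4.30180907e+01, -2.72203097e-04,
        1.19322145e-02,  2.82286216e-06]), 'ee_pos': array([ 0.24267036, -0.60254255,  0.23066755]), 'tool_rot': array([ 9.81740981e-01,  1.90221614e-01, -8.00397608e-05, -6.14735443e-04]), 'wrist_force': array([-0.50363291,  0.28066033, -0.00874424]), 'moment': array([ 0.00664839,  0.02348738, -0.04419846]), 'gripper_width': 0.08534241794702993}
scene {'fov_y': 44.95157877277243, 'cx': 310.2550907276655, 'cy': 237.89527453079967, 'k1': -0.03251467770029707, 'R': array([[ 0.87382774, -0.48622503, -0.00320948],
       [-0.38213679, -0.68265236, -0.62286212],
       [ 0.3006602 ,  0.54550066, -0.78232504]]), 't': array([-0.68300953,  0.09492276,  0.89812584])}
top {'fov_y': 44.89302072511185, 'cx': 319.1358649003126, 'cy': 234.66794523829003, 'k1': -0.18891412209168482, 'R': array([[ 0.00739912, -0.99992198,  0.01006426],
       [-0.99340395, -0.00850185, -0.11435171],
       [ 0.11442836, -0.00915177, -0.99338935]]), 't': array([-0.31141826,  0.62482991,  0.86582417])}
{'fov_y': 66.43434889292567, 'cx': 319.8473770255326, 'cy': 243.38648253432342, 'k1': 0.006925001771738008, 'T_tool_cam': array([[ 4.47495167e-04, -9.48851788e-01, -3.15721529e-01,
         8.17137161e-02],
       [ 9.99999844e-01,  3.18902118e-04,  4.58962214e-04,
         3.83698321e-04],
       [-3.34802853e-04, -3.15721685e-01,  9.48851783e-01,
        -1.43510256e-01],
       [ 0.00000000e+00,  0.00000000e+00,  0.00000000e+00,
         1.00000000e+00]])} 0.0187
```

View pics/scene0.png

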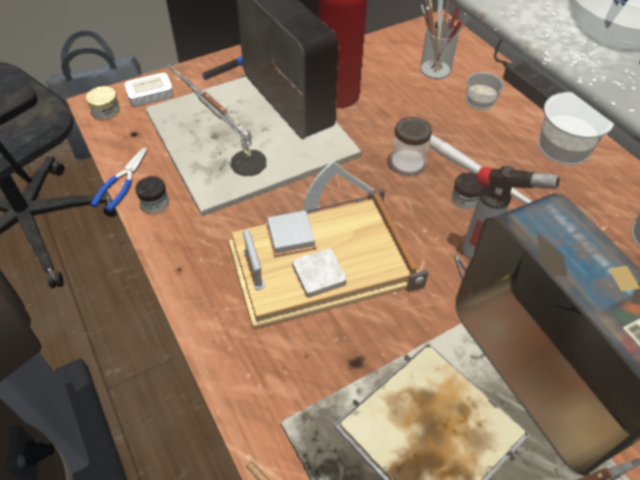

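View pics/top0.png

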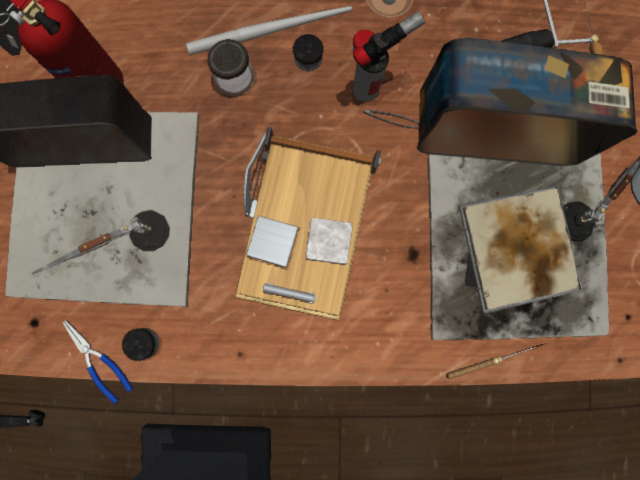

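The two views show the board with its handle at the near end: bar about (264,289)–(314,298) in top and (247,233)–(258,285) in scene. One block is in each lane. I'll enlarge both views to identify the blocks and pick points.

Run:
```python
import cv2,numpy as np
a=cv2.imread("pics/scene0.png")[180:330,220:420];b=cv2.imread("pics/top0.png")[200:325,225:385]
a=cv2.resize(a,None,fx=4,fy=4,interpolation=2)[:, :800]
b=cv2.resize(b,(800,625),interpolation=2)[:600]
cv2.imwrite("pics/c1.png",a);cv2.imwrite("pics/c2.png",b)
```

```text
(no output)
```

View pics/c1.png

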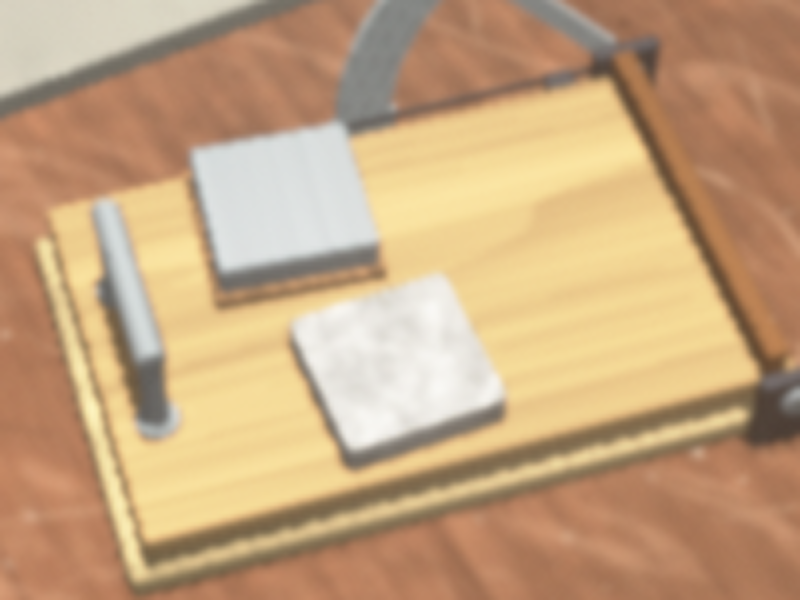

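View pics/c2.png

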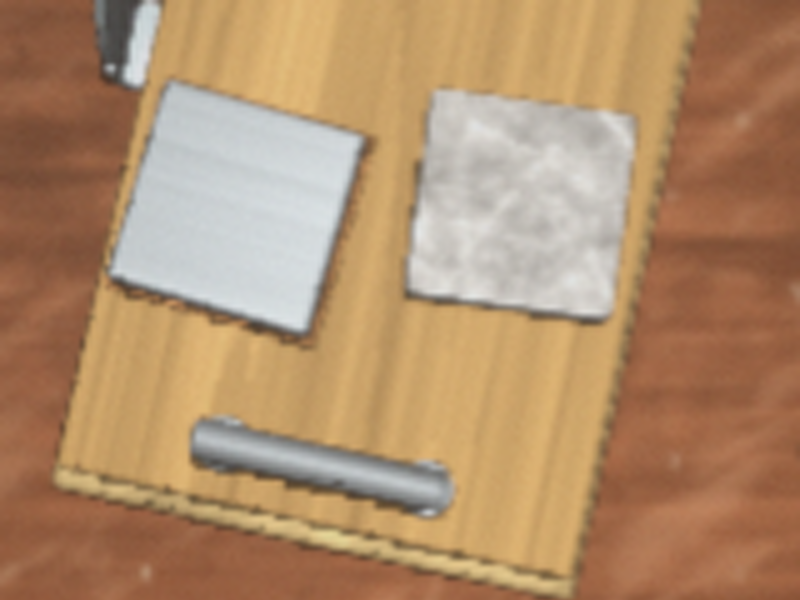

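The brown sole shows under the left, plain grey block, so that one is cork. The mottled right block is the bare steel one. Bar ends are at scene crop (105,207)/(148,352) and top crop (200,443)/(443,491).

```bash
cat > h.py <<'E'
from cell import *
import numpy as np,cv2
from scipy.spatial.transform import Rotation as Ro
def KD(n):
    c=camera_info(n);f=240/np.tan(np.radians(c["fov_y"]/2))
    return np.array([[f,0,c["cx"]],[0,f,c["cy"]],[0,0,1]]),np.array([c["k1"],0,0,0,0]),c
def pose(n,s=None):
    K,D,c=KD(n)
    if n!="wrist": return K,D,c["R"],c["t"]
    T=np.eye(4);T[:3,:3]=Ro.from_quat(s["tool_rot"]).as_matrix();T[:3,3]=s["ee_pos"];T=np.linalg.inv(T@c["T_tool_cam"])
    return K,D,T[:3,:3],T[:3,3]
def ray(n,p,s=None):
    K,D,R,t=pose(n,s);u=cv2.undistortPointsIter(np.array([[p]],float),K,D,None,None,(3,50,1e-10))[0,0]
    d=R.T@[*u,1];return -R.T@t,d/np.linalg.norm(d)
def tri(*vs):
    A=0;b=0
    for v in vs:
        o,d=ray(*v);M=np.eye(3)-np.outer(d,d);A=A+M;b=b+M@o
    X=np.linalg.solve(A,b);return X,[np.linalg.norm(np.cross(X-ray(*v)[0],ray(*v)[1])) for v in vs]
def onz(n,p,z,s=None):
    o,d=ray(n,p,s);return o+d*(z-o[2])/d[2]
def proj(n,X,s=None):
    K,D,R,t=pose(n,s);return cv2.projectPoints(np.array(X,float).reshape(-1,3),cv2.Rodrigues(R)[0],t,K,D)[0][:,0]
def toolmm(X):
    s=get_state();return 1000*Ro.from_quat(s["tool_rot"]).inv().apply(np.asarray(X)-s["ee_pos"])
E
python3 - <<'E'
from h import *
T=lambda p:(225+p[0]/5,200+p[1]/5); S=lambda p:(220+p[0]/4,180+p[1]/4)
L=tri(("top",T((200,443))),("scene",S((105,207))));R=tri(("top",T((443,491))),("scene",S((148,352))))
print(L,R);m=(L[0]+R[0])/2;d=L[0]-R[0];d/=np.linalg.norm(d)
f=np.array([d[1],-d[0],0]);f/=np.linalg.norm(f);print(m,"yaw",np.arctan2(f[1],f[0]))
# board near corners, face z~.034
A=onz("top",T((58,470)),.034);B=onz("top",T((575,580)),.034);e=A-B;print("near edge",A,B,"yaw",np.arctan2(-e[0],e[1]))
C=Ro.from_quat(get_state()["tool_rot"]).as_matrix();print("tooly",C[:,1],"toolx",C[:,0],np.arctan2(C[1,1],C[0,1]))
print("handle in tool mm",toolmm(m))
E
```

```text
(array([ 0.54330117, -0.22788488,  0.08336809]), [np.float64(0.0014821418098328685), np.float64(0.00148214180983277)]) (array([ 0.5287062 , -0.29866289,  0.08643111]), [np.float64(0.0001654886337353626), np.float64(0.00016548863373560085)])
[ 0.53600368 -0.26327389  0.0848996 ] yaw -0.20335729921395598
near edge [ 0.53406445 -0.17926406  0.034     ] [ 0.50168047 -0.33957425  0.034     ] yaw -0.19932578016037636
tooly [ 0.37350103 -0.92762913 -0.00108759] toolx [9.27629702e-01 3.73501181e-01 6.35751049e-05] -1.1880157600002854
handle in tool mm [ 398.82665792 -205.05946145  146.08579752]
```

Request:
step_arm(
  deltas=[
    {"tx": 50, "ty": -26, "tz": 0, "roll": -0.17, "fingers": 60},
    {"tx": 100, "ty": -51, "tz": 0, "roll": -0.34, "fingers": 60},
    {"tx": 150, "ty": -77, "tz": 0, "roll": -0.51, "fingers": 60},
    {"tx": 200, "ty": -103, "tz": 0, "roll": -0.68, "fingers": 60},
    {"tx": 250, "ty": -128, "tz": 0, "roll": -0.85, "fingers": 60},
  ],
)

```text
time: 0.72
ee_pos: [0.4278, -0.3892, 0.2311]
tool_rot: [0.814, 0.58, -0.0, -0.0]
wrist_force: [0.1, 0.3, -0.3]
gripper_width: 0.051
```

```bash
cat > w.py <<'E'
from h import *
s=get_state();C=Ro.from_quat(s["tool_rot"]).as_matrix()
print(s["time"],s["ee_pos"],"handle in tool",toolmm([.536,-.2633,.079]),"roll need",-(-.201-np.arctan2(C[1,1],C[0,1])),s["wrist_force"],s["gripper_width"])
E
python3 w.py
```

```text
0.725 [ 0.42775567 -0.38920922  0.2311433 ] handle in tool [154.32194649  61.25379592 152.15209175] roll need -0.13152355572779317 [ 0.13397188  0.26242687 -0.30766875] 0.05099634146967745
```

Request:
step_arm(
  deltas=[
    {"tx": 50, "ty": 20, "tz": 10, "roll": -0.13},
    {"tx": 100, "ty": 40, "tz": 25, "roll": -0.13},
    {"tx": 154, "ty": 61, "tz": 40, "roll": -0.13},
    {"tx": 154, "ty": 61, "tz": 40, "roll": -0.13},
  ],
)

```text
invalid input at $.deltas[0]: expected keys tx, ty, tz, roll, fingers
```

```bash
python3 w.py
python3 - <<'E'
from h import *
import pickle
s=get_state();i=capture("wrist");pickle.dump(s,open("s1.pkl","wb"));cv2.imwrite("pics/w1.png",i[...,::-1])
print(proj("wrist",[.536,-.2633,.079],s))
E
```

```text
0.725 [ 0.42775567 -0.38920922  0.2311433 ] handle in tool [154.32194649  61.25379592 152.15209175] roll need -0.13152355572779317 [ 0.13397188  0.26242687 -0.30766875] 0.05099634146967745
[[406.27172973  10.94349908]]
```

View pics/w1.png

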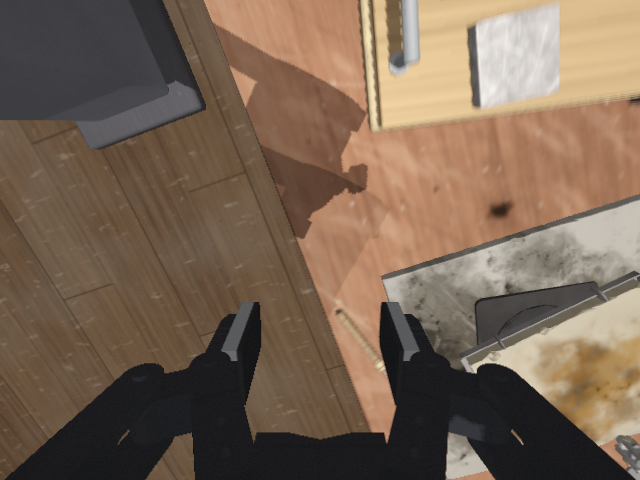

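The row keys must be complete, so the move was refused. The wrist view, taken from the old pose, shows the bar's end at the top near (410,30), consistent with the prediction. I'll send the move again.

Request:
step_arm(
  deltas=[
    {"tx": 50, "ty": 20, "tz": 10, "roll": -0.13, "fingers": 60},
    {"tx": 100, "ty": 40, "tz": 25, "roll": -0.13, "fingers": 60},
    {"tx": 154, "ty": 61, "tz": 40, "roll": -0.13, "fingers": 60},
    {"tx": 154, "ty": 61, "tz": 40, "roll": -0.13, "fingers": 60},
  ],
)

```text
time: 1.27
ee_pos: [0.5369, -0.2624, 0.1898]
tool_rot: [0.775, 0.631, -0.0, -0.001]
wrist_force: [0.4, -0.3, -0.3]
gripper_width: 0.0513
```

```bash
python3 w.py
python3 - <<'E'
from h import *
import pickle
s=get_state();i=capture("wrist");pickle.dump(s,open("s1.pkl","wb"));cv2.imwrite("pics/w2.png",i[...,::-1])
print(proj("wrist",[.536,-.2633,.079],s))
E
```

```text
1.275 [ 0.53686108 -0.26238773  0.18979916] handle in tool [ -1.19991406  -0.44484657 110.79887335] roll need -0.003210811990332796 [ 0.41951983 -0.29708029 -0.28085617] 0.05128246599792777
[[318.22373227 240.31719023]]
```

View pics/w2.png

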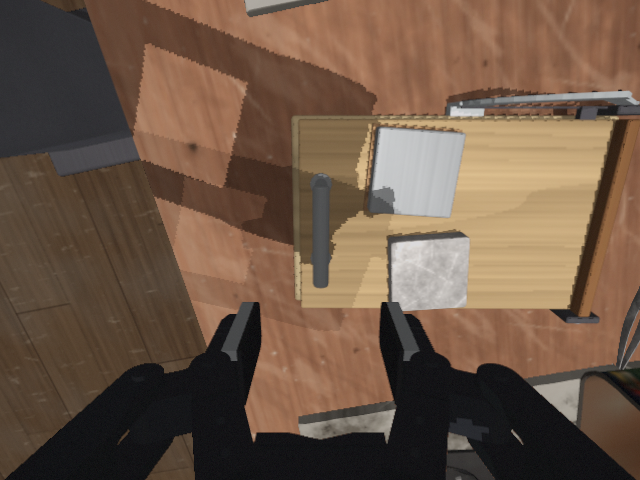

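Wrist view: the bar is vertical at column ~320.5, ends near rows 177 and 287, aligned with the jaws. I'll refine its position and height using this view plus the top view.

Run:
```python
from h import *
import pickle
s=pickle.load(open("s1.pkl","rb"))
T=lambda p:(225+p[0]/5,200+p[1]/5); S=lambda p:(220+p[0]/4,180+p[1]/4)
i=cv2.imread("pics/w2.png").astype(int);b=i[...,0]-i[...,2]  # grey bar vs wood
m=(b[160:300,305:337]>-18);n=m.sum(1);r=np.where(n>8)[0]+160;c=[np.mean(np.where(x)[0])+305 for x in m if x.sum()>8]
print(r.min(),r.max(),np.median(c))
for cw in [((321,180),(320.5,284)),]:
    L=tri(("top",T((200,443))),("scene",S((105,207))),("wrist",cw[0],s));R=tri(("top",T((443,491))),("scene",S((148,352))),("wrist",cw[1],s));print(L,R)
    m=(L[0]+R[0])/2;print(m,toolmm(m), toolmm(onz("wrist",(320.5,232),.079,s)))
```

```text
174 286 320.5
(array([ 0.54507399, -0.22377705,  0.07614388]), [np.float64(0.004251547538483044), np.float64(0.0016173423682420151), np.float64(0.0030383026859360186)]) (array([ 0.52971246, -0.29713436,  0.08262414]), [np.float64(0.0018655073201357087), np.float64(0.0008352737853298718), np.float64(0.0014796341520023893)])
[ 0.53739323 -0.2604557   0.07938401] [  3.75610163   0.82745818 111.01302163] [  7.01790986   1.69186624 111.39726341]
```

Request:
step_arm(
  deltas=[
    {"tx": 4, "ty": 1, "tz": 40, "roll": 0, "fingers": 42},
    {"tx": 4, "ty": 1, "tz": 80, "roll": 0, "fingers": 42},
    {"tx": 4, "ty": 1, "tz": 110, "roll": 0, "fingers": 42},
    {"tx": 4, "ty": 1, "tz": 129, "roll": 0, "fingers": 42},
    {"tx": 4, "ty": 1, "tz": 129, "roll": 0, "fingers": 42},
  ],
  squeeze=60,
)

```text
time: 1.95
ee_pos: [0.5364, -0.2624, 0.0615]
tool_rot: [0.777, 0.63, -0.0, -0.001]
wrist_force: [0.3, -0.9, 0.8]
gripper_width: 0.0359
```

Request:
step_arm(
  deltas=[
    {"tx": 0, "ty": 0, "tz": 0, "roll": 0, "fingers": 0},
    {"tx": 0, "ty": 0, "tz": 0, "roll": 0, "fingers": 0},
    {"tx": 0, "ty": 0, "tz": 0, "roll": 0, "fingers": 0},
    {"tx": 0, "ty": 0, "tz": 0, "roll": 0, "fingers": 0},
  ],
  squeeze=60,
)

```text
time: 2.45
ee_pos: [0.5372, -0.2625, 0.0636]
tool_rot: [0.777, 0.63, -0.0, 0.0]
wrist_force: [-4.8, -2.4, 3.4]
gripper_width: 0.0096
```

Run:
```python
from h import *
import pickle
s=get_state();print(s["ee_pos"],s["wrist_force"],s["gripper_width"]);pickle.dump(s,open("g.pkl","wb"))
C=Ro.from_quat(s["tool_rot"]).as_matrix();print(C.round(4).tolist())
ims=[cv2.resize(capture("scene")[170:320,210:410],(400,300)),cv2.resize(capture("top")[120:330,215:415],(400,420))[:300], cv2.resize(capture("wrist"),(400,300))]
cv2.imwrite("pics/m1.png",np.vstack([np.hstack(ims[:2]),np.hstack([ims[2],ims[2]*0])])[...,::-1])
for t in [0,5,10,15,20,25,30]:
    a=np.radians(t);print(t,round(-235*np.cos(a)+49*np.sin(a)+235,1),round(235*np.sin(a)+49*np.cos(a)-49,1))
```

```text
[ 0.53723962 -0.26247519  0.06360182] [-4.79930355 -2.39359176  3.35298384] 0.009613345262484235
[[0.2062, 0.9785, 0.0005], [0.9785, -0.2062, -0.0008], [-0.0006, 0.0006, -1.0]]
0 0.0 0.0
5 5.2 20.3
10 12.1 40.1
15 20.7 59.2
20 30.9 77.4
25 42.7 94.7
30 56.0 110.9
```

View pics/m1.png

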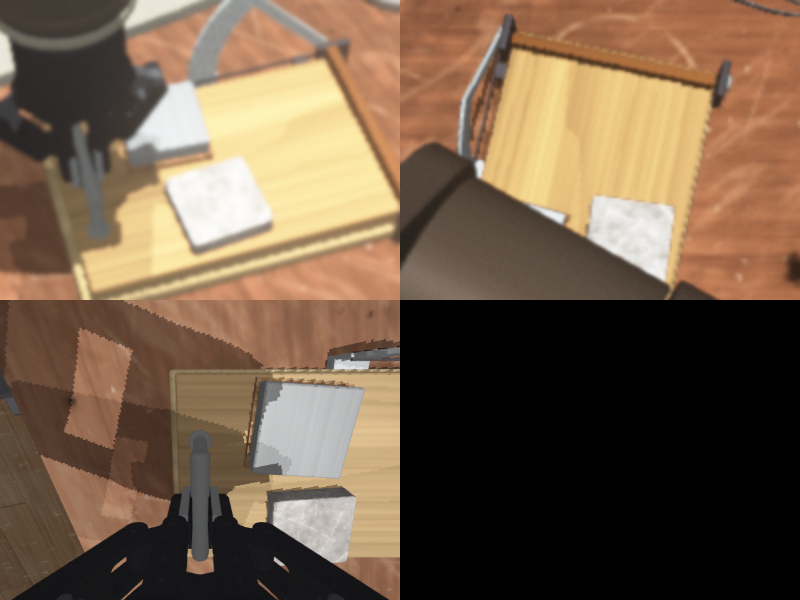

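The bar sits between the pads with both blocks untouched: cork on the left at wrist mosaic (305,425), steel on the right at (310,525). Now I'll raise to about 5°.

Request:
step_arm(
  deltas=[
    {"tx": 0, "ty": 1.1, "tz": -5.1, "roll": 0, "fingers": 0},
    {"tx": 0, "ty": 2.4, "tz": -10.2, "roll": 0, "fingers": 0},
    {"tx": 0, "ty": 3.7, "tz": -15.3, "roll": 0, "fingers": 0},
    {"tx": 0, "ty": 5.2, "tz": -20.3, "roll": 0, "fingers": 0},
    {"tx": 0, "ty": 5.2, "tz": -20.3, "roll": 0, "fingers": 0},
  ],
  squeeze=60,
)

```text
time: 3.22
ee_pos: [0.542, -0.2634, 0.0834]
tool_rot: [0.777, 0.63, -0.0, -0.0]
wrist_force: [-4.3, -3.9, -3.5]
gripper_width: 0.0099
```

```bash
cat > look.py <<'E'
import sys;from h import *
s=get_state();print(s["time"],s["ee_pos"].round(4),s["wrist_force"].round(1),round(s["gripper_width"],4))
dz=1000*(s["ee_pos"][2]-.0636);a=np.linspace(0,.7,7001);a=a[np.argmin(abs(235*np.sin(a)+49*np.cos(a)-49-dz))]
print("est angle",np.degrees(a))
k=sys.argv[1];i=capture("scene");cv2.imwrite(f"pics/f{k}.png",i[...,::-1])
# steel block blob: bright, unsaturated, inside the board region
h=cv2.cvtColor(i,cv2.COLOR_RGB2HSV);m=((h[...,1]<45)&(h[...,2]>150)).astype(np.uint8)
m[:150]=0;m[330:]=0;m[:,:225]=0;m[:,420:]=0
n,l,st,c=cv2.connectedComponentsWithStats(m)
for j in range(1,n):
    if st[j,4]>250: print("blob",c[j].round(1),st[j])
E
python3 look.py 1
python3 - <<'E'
import cv2,numpy as np
a=cv2.imread("pics/f1.png")[150:330,200:440];cv2.imwrite("pics/f1c.png",cv2.resize(a,(720,540)))
E
```

```text
3.225 [ 0.542  -0.2634  0.0834] [-4.3 -3.9 -3.5] 0.0099
est angle 4.875870836563306
blob [308.9 183.9] [ 274  150  100   90 3011]
blob [406.4 160.2] [392 150  28  23 569]
blob [320.  265.6] [ 294  244   54   44 1587]
```

View pics/f1c.png

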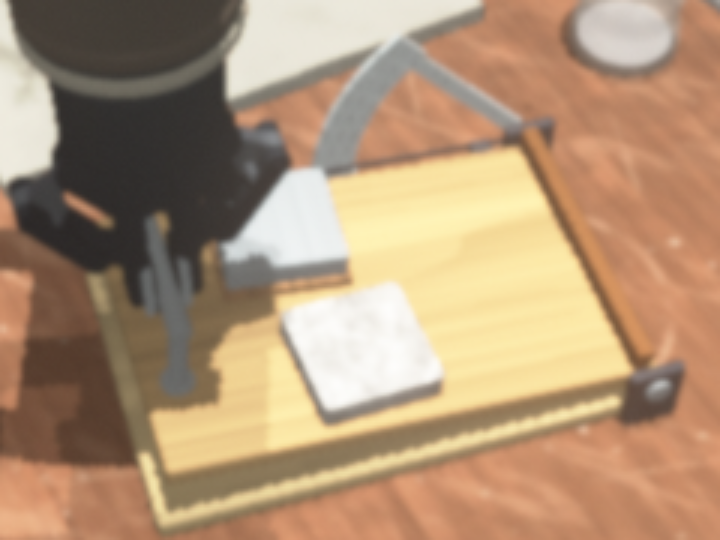

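The board is raised to about 4.9° and the steel block (blob at 320,266) hasn't moved. Next, 8.5°, and then small steps.

Request:
step_arm(
  deltas=[
    {"tx": 0, "ty": 1.1, "tz": -3.5, "roll": 0, "fingers": 0},
    {"tx": 0, "ty": 2.2, "tz": -7.0, "roll": 0, "fingers": 0},
    {"tx": 0, "ty": 3.4, "tz": -10.5, "roll": 0, "fingers": 0},
    {"tx": 0, "ty": 4.6, "tz": -13.9, "roll": 0, "fingers": 0},
    {"tx": 0, "ty": 4.6, "tz": -13.9, "roll": 0, "fingers": 0},
  ],
  squeeze=60,
)

```text
time: 3.9
ee_pos: [0.5463, -0.2643, 0.0971]
tool_rot: [0.777, 0.63, -0.0, -0.0]
wrist_force: [-5.3, -4.1, -5.4]
gripper_width: 0.0099
```

```bash
python3 look.py 2; python3 -c "
import numpy as np
for t in np.arange(8.5,28.1,.5):
    a=np.radians(t);print(t,round(-235*np.cos(a)+49*np.sin(a)+235,1),round(235*np.sin(a)+49*np.cos(a)-49,1),end=' | ')"
```

```text
3.9 [ 0.5463 -0.2643  0.0971] [-5.3 -4.1 -5.4] 0.0099
est angle 8.313617607348244
blob [310.2 182.6] [ 275  150   99   85 3005]
blob [406.4 160.2] [392 150  28  23 568]
blob [321.2 262. ] [ 295  241   54   43 1569]
8.5 9.8 34.2 | 9.0 10.6 36.2 | 9.5 11.3 38.1 | 10.0 12.1 40.1 | 10.5 12.9 42.0 | 11.0 13.7 43.9 | 11.5 14.5 45.9 | 12.0 15.3 47.8 | 12.5 16.2 49.7 | 13.0 17.0 51.6 | 13.5 17.9 53.5 | 14.0 18.8 55.4 | 14.5 19.8 57.3 | 15.0 20.7 59.2 | 15.5 21.6 61.0 | 16.0 22.6 62.9 | 16.5 23.6 64.7 | 17.0 24.6 66.6 | 17.5 25.6 68.4 | 18.0 26.6 70.2 | 18.5 27.7 72.0 | 19.0 28.8 73.8 | 19.5 29.8 75.6 | 20.0 30.9 77.4 | 20.5 32.0 79.2 | 21.0 33.2 81.0 | 21.5 34.3 82.7 | 22.0 35.5 84.5 | 22.5 36.6 86.2 | 23.0 37.8 87.9 | 23.5 39.0 89.6 | 24.0 40.2 91.3 | 24.5 41.5 93.0 | 25.0 42.7 94.7 | 25.5 44.0 96.4 | 26.0 45.3 98.1 | 26.5 46.6 99.7 | 27.0 47.9 101.3 | 27.5 49.2 103.0 | 28.0 50.5 104.6 |
```

Request:
step_arm(
  deltas=[
    {"tx": 0, "ty": 0.4, "tz": -1.0, "roll": 0, "fingers": 0},
    {"tx": 0, "ty": 0.8, "tz": -2.0, "roll": 0, "fingers": 0},
    {"tx": 0, "ty": 0.8, "tz": -2.0, "roll": 0, "fingers": 0},
  ],
)

```text
time: 4.32
ee_pos: [0.5468, -0.2644, 0.0987]
tool_rot: [0.777, 0.63, -0.001, -0.0]
wrist_force: [-4.3, -5.1, -10.9]
gripper_width: 0.0095
```

```bash
python3 look.py 3|grep -v " 150 "
```

```text
4.325 [ 0.5468 -0.2644  0.0987] [ -4.3  -5.1 -10.9] 0.0095
est angle 8.737606375745054
blob [321.4 261.5] [ 295  241   55   42 1570]
```

Request:
step_arm(
  deltas=[
    {"tx": 0, "ty": 0.4, "tz": -1.0, "roll": 0, "fingers": 0},
    {"tx": 0, "ty": 0.7, "tz": -1.9, "roll": 0, "fingers": 0},
    {"tx": 0, "ty": 0.7, "tz": -1.9, "roll": 0, "fingers": 0},
  ],
)

```text
time: 4.75
ee_pos: [0.5475, -0.2645, 0.1005]
tool_rot: [0.777, 0.63, -0.001, -0.0]
wrist_force: [-3.4, -4.2, -12.0]
gripper_width: 0.0098
```

```bash
python3 look.py 4|grep -v " 150 "
```

```text
4.75 [ 0.5475 -0.2645  0.1005] [ -3.4  -4.2 -12. ] 0.0098
est angle 9.20170218980102
blob [321.6 261.1] [ 296  240   54   43 1567]
```

Request:
step_arm(
  deltas=[
    {"tx": 0, "ty": 0.4, "tz": -1.0, "roll": 0, "fingers": 0},
    {"tx": 0, "ty": 0.8, "tz": -2.0, "roll": 0, "fingers": 0},
    {"tx": 0, "ty": 0.8, "tz": -2.0, "roll": 0, "fingers": 0},
  ],
)

```text
time: 5.18
ee_pos: [0.5482, -0.2647, 0.1025]
tool_rot: [0.777, 0.63, -0.001, -0.0]
wrist_force: [-4.5, -4.9, -11.4]
gripper_width: 0.0099
```

```bash
python3 look.py 5|grep -v " 150 "
```

```text
5.175 [ 0.5482 -0.2647  0.1025] [ -4.5  -4.9 -11.4] 0.0099
est angle 9.711634627467452
blob [321.8 260.5] [ 296  240   54   42 1568]
```

Request:
step_arm(
  deltas=[
    {"tx": 0, "ty": 0.4, "tz": -1.0, "roll": 0, "fingers": 0},
    {"tx": 0, "ty": 0.8, "tz": -1.9, "roll": 0, "fingers": 0},
    {"tx": 0, "ty": 0.8, "tz": -1.9, "roll": 0, "fingers": 0},
  ],
)

```text
time: 5.6
ee_pos: [0.5489, -0.2648, 0.1044]
tool_rot: [0.777, 0.63, -0.001, -0.001]
wrist_force: [-4.7, -4.9, -11.8]
gripper_width: 0.0094
```

```bash
python3 look.py 6|grep -v " 150 "
```

```text
5.6 [ 0.5489 -0.2648  0.1044] [ -4.7  -4.9 -11.8] 0.0094
est angle 10.187189597426036
blob [322. 260.] [ 296  239   54   42 1562]
```

Request:
step_arm(
  deltas=[
    {"tx": 0, "ty": 0.4, "tz": -1.0, "roll": 0, "fingers": 0},
    {"tx": 0, "ty": 0.8, "tz": -1.9, "roll": 0, "fingers": 0},
    {"tx": 0, "ty": 0.8, "tz": -1.9, "roll": 0, "fingers": 0},
  ],
)

```text
time: 6.02
ee_pos: [0.5496, -0.265, 0.1062]
tool_rot: [0.777, 0.63, -0.001, -0.001]
wrist_force: [-4.4, -5.6, -13.0]
gripper_width: 0.01
```

```bash
python3 look.py 7|grep -v " 150 "
```

```text
6.025 [ 0.5496 -0.265   0.1062] [ -4.4  -5.6 -13. ] 0.01
est angle 10.668474145335928
blob [322.2 259.4] [ 296  239   54   42 1562]
```

Request:
step_arm(
  deltas=[
    {"tx": 0, "ty": 0.4, "tz": -1.0, "roll": 0, "fingers": 0},
    {"tx": 0, "ty": 0.8, "tz": -1.9, "roll": 0, "fingers": 0},
    {"tx": 0, "ty": 0.8, "tz": -1.9, "roll": 0, "fingers": 0},
  ],
)

```text
time: 6.45
ee_pos: [0.5504, -0.2651, 0.1081]
tool_rot: [0.777, 0.63, -0.001, -0.001]
wrist_force: [-5.2, -4.5, -12.9]
gripper_width: 0.0098
```

```bash
python3 look.py 8|grep -v " 150 "
```

```text
6.45 [ 0.5504 -0.2651  0.1081] [ -5.2  -4.5 -12.9] 0.0098
est angle 11.155488271197127
blob [322.4 258.9] [ 296  239   55   41 1564]
```

Request:
step_arm(
  deltas=[
    {"tx": 0, "ty": 0.4, "tz": -1.0, "roll": 0, "fingers": 0},
    {"tx": 0, "ty": 0.8, "tz": -1.9, "roll": 0, "fingers": 0},
    {"tx": 0, "ty": 0.8, "tz": -1.9, "roll": 0, "fingers": 0},
  ],
)

```text
time: 6.88
ee_pos: [0.5512, -0.2653, 0.1102]
tool_rot: [0.777, 0.63, -0.001, -0.001]
wrist_force: [-5.7, -4.3, -8.6]
gripper_width: 0.0095
```

```bash
python3 look.py 9|grep -v " 150 "
```

```text
6.875 [ 0.5512 -0.2653  0.1102] [-5.7 -4.3 -8.6] 0.0095
est angle 11.6940685986201
blob [322.7 258.5] [ 297  238   54   42 1561]
```

Request:
step_arm(
  deltas=[
    {"tx": 0, "ty": 0.4, "tz": -1.0, "roll": 0, "fingers": 0},
    {"tx": 0, "ty": 0.8, "tz": -1.9, "roll": 0, "fingers": 0},
    {"tx": 0, "ty": 0.8, "tz": -1.9, "roll": 0, "fingers": 0},
  ],
)

```text
time: 7.3
ee_pos: [0.5519, -0.2655, 0.1121]
tool_rot: [0.777, 0.63, -0.001, -0.001]
wrist_force: [-5.5, -4.6, -9.4]
gripper_width: 0.0097
```

```bash
python3 look.py 10|grep -v " 150 "
```

```text
7.3 [ 0.5519 -0.2655  0.1121] [-5.5 -4.6 -9.4] 0.0097
est angle 12.181082724481302
blob [322.8 258. ] [ 297  238   54   41 1557]
```

Request:
step_arm(
  deltas=[
    {"tx": 0, "ty": 0.4, "tz": -1.0, "roll": 0, "fingers": 0},
    {"tx": 0, "ty": 0.9, "tz": -1.9, "roll": 0, "fingers": 0},
    {"tx": 0, "ty": 0.9, "tz": -1.9, "roll": 0, "fingers": 0},
  ],
)

```text
time: 7.72
ee_pos: [0.5527, -0.2657, 0.114]
tool_rot: [0.777, 0.63, -0.001, -0.001]
wrist_force: [-5.8, -5.2, -10.8]
gripper_width: 0.0098
```

```bash
python3 look.py 11|grep -v " 150 "
```

```text
7.725 [ 0.5527 -0.2657  0.114 ] [ -5.8  -5.2 -10.8] 0.0098
est angle 12.67382642829381
blob [323.1 257.4] [ 297  237   55   41 1560]
```

Request:
step_arm(
  deltas=[
    {"tx": 0, "ty": 0.4, "tz": -1.0, "roll": 0, "fingers": 0},
    {"tx": 0, "ty": 0.9, "tz": -1.9, "roll": 0, "fingers": 0},
    {"tx": 0, "ty": 0.9, "tz": -1.9, "roll": 0, "fingers": 0},
  ],
)

```text
time: 8.15
ee_pos: [0.5536, -0.2658, 0.1158]
tool_rot: [0.777, 0.63, -0.001, -0.001]
wrist_force: [-6.4, -4.5, -10.2]
gripper_width: 0.0097
```

```bash
python3 look.py 12|grep -v " 150 "
```

```text
8.15 [ 0.5536 -0.2658  0.1158] [ -6.4  -4.5 -10.2] 0.0097
est angle 13.166570132106317
blob [323.3 257. ] [ 297  237   55   42 1559]
```

Request:
step_arm(
  deltas=[
    {"tx": 0, "ty": 0.4, "tz": -1.0, "roll": 0, "fingers": 0},
    {"tx": 0, "ty": 0.9, "tz": -1.9, "roll": 0, "fingers": 0},
    {"tx": 0, "ty": 0.9, "tz": -1.9, "roll": 0, "fingers": 0},
  ],
)

```text
time: 8.57
ee_pos: [0.5544, -0.266, 0.1177]
tool_rot: [0.777, 0.63, -0.001, -0.001]
wrist_force: [-6.6, -5.1, -9.8]
gripper_width: 0.0094
```

```bash
python3 look.py 13|grep -v " 150 "
```

```text
8.575 [ 0.5544 -0.266   0.1177] [-6.6 -5.1 -9.8] 0.0094
est angle 13.659313835918825
blob [323.5 256.4] [ 298  236   54   42 1561]
```

Request:
step_arm(
  deltas=[
    {"tx": 0, "ty": 0.4, "tz": -1.0, "roll": 0, "fingers": 0},
    {"tx": 0, "ty": 0.9, "tz": -1.9, "roll": 0, "fingers": 0},
    {"tx": 0, "ty": 0.9, "tz": -1.9, "roll": 0, "fingers": 0},
  ],
)

```text
time: 9.0
ee_pos: [0.5552, -0.2662, 0.1196]
tool_rot: [0.777, 0.63, -0.001, -0.001]
wrist_force: [-6.1, -5.4, -10.5]
gripper_width: 0.0097
```

```bash
python3 look.py 14|grep -v " 150 "
```

```text
9.0 [ 0.5552 -0.2662  0.1196] [ -6.1  -5.4 -10.5] 0.0097
est angle 14.152057539731333
blob [323.7 255.8] [ 298  236   54   41 1560]
```

Request:
step_arm(
  deltas=[
    {"tx": 0, "ty": 0.5, "tz": -1.0, "roll": 0, "fingers": 0},
    {"tx": 0, "ty": 1.0, "tz": -1.9, "roll": 0, "fingers": 0},
    {"tx": 0, "ty": 1.0, "tz": -1.9, "roll": 0, "fingers": 0},
  ],
)

```text
time: 9.43
ee_pos: [0.5561, -0.2664, 0.1214]
tool_rot: [0.777, 0.63, -0.001, -0.001]
wrist_force: [-6.5, -4.7, -10.7]
gripper_width: 0.0094
```

```bash
python3 look.py 15|grep -v " 150 "
```

```text
9.425 [ 0.5561 -0.2664  0.1214] [ -6.5  -4.7 -10.7] 0.0094
est angle 14.644801243543842
blob [324.  255.3] [ 298  235   55   41 1558]
```

Request:
step_arm(
  deltas=[
    {"tx": 0, "ty": 0.5, "tz": -1.0, "roll": 0, "fingers": 0},
    {"tx": 0, "ty": 0.9, "tz": -1.9, "roll": 0, "fingers": 0},
    {"tx": 0, "ty": 0.9, "tz": -1.9, "roll": 0, "fingers": 0},
  ],
)

```text
time: 9.85
ee_pos: [0.557, -0.2665, 0.1233]
tool_rot: [0.777, 0.63, -0.001, -0.001]
wrist_force: [-7.0, -5.2, -11.1]
gripper_width: 0.0097
```

```bash
python3 look.py 16|grep -v " 150 "
```

```text
9.85 [ 0.557  -0.2665  0.1233] [ -7.   -5.2 -11.1] 0.0097
est angle 15.149004103258964
blob [324.2 254.8] [ 298  235   55   41 1562]
```

Request:
step_arm(
  deltas=[
    {"tx": 0, "ty": 0.5, "tz": -1.0, "roll": 0, "fingers": 0},
    {"tx": 0, "ty": 0.9, "tz": -1.8, "roll": 0, "fingers": 0},
    {"tx": 0, "ty": 0.9, "tz": -1.8, "roll": 0, "fingers": 0},
  ],
)

```text
time: 10.28
ee_pos: [0.5579, -0.2667, 0.1251]
tool_rot: [0.777, 0.63, -0.001, -0.001]
wrist_force: [-6.8, -4.6, -10.8]
gripper_width: 0.0101
```

```bash
python3 look.py 17|grep -v " 150 "
```

```text
10.275 [ 0.5579 -0.2667  0.1251] [ -6.8  -4.6 -10.8] 0.0101
est angle 15.624559073217549
blob [324.3 254.3] [ 298  235   55   40 1565]
```

Request:
step_arm(
  deltas=[
    {"tx": 0, "ty": 0.5, "tz": -1.0, "roll": 0, "fingers": 0},
    {"tx": 0, "ty": 1.0, "tz": -1.9, "roll": 0, "fingers": 0},
    {"tx": 0, "ty": 1.0, "tz": -1.9, "roll": 0, "fingers": 0},
  ],
)

```text
time: 10.7
ee_pos: [0.5588, -0.2669, 0.1269]
tool_rot: [0.777, 0.63, -0.001, -0.001]
wrist_force: [-6.6, -5.2, -11.9]
gripper_width: 0.0097
```

```bash
python3 look.py 18|grep -v " 150 "
```

```text
10.7 [ 0.5588 -0.2669  0.1269] [ -6.6  -5.2 -11.9] 0.0097
est angle 16.123032354981365
blob [324.7 253.8] [ 299  234   55   42 1569]
```

Request:
step_arm(
  deltas=[
    {"tx": 0, "ty": 0.5, "tz": -0.9, "roll": 0, "fingers": 0},
    {"tx": 0, "ty": 1.0, "tz": -1.8, "roll": 0, "fingers": 0},
    {"tx": 0, "ty": 1.0, "tz": -1.8, "roll": 0, "fingers": 0},
  ],
)

```text
time: 11.12
ee_pos: [0.5597, -0.2671, 0.1287]
tool_rot: [0.777, 0.63, -0.001, -0.001]
wrist_force: [-6.9, -5.4, -11.8]
gripper_width: 0.0098
```

```bash
python3 look.py 19|grep -v " 150 "
```

```text
11.125 [ 0.5597 -0.2671  0.1287] [ -6.9  -5.4 -11.8] 0.0098
est angle 16.59285774698864
blob [324.9 253.2] [ 299  234   55   40 1563]
```

Request:
step_arm(
  deltas=[
    {"tx": 0, "ty": 0.5, "tz": -1.0, "roll": 0, "fingers": 0},
    {"tx": 0, "ty": 1.0, "tz": -1.9, "roll": 0, "fingers": 0},
    {"tx": 0, "ty": 1.0, "tz": -1.9, "roll": 0, "fingers": 0},
  ],
)

```text
time: 11.55
ee_pos: [0.5608, -0.2674, 0.1309]
tool_rot: [0.777, 0.63, -0.001, -0.001]
wrist_force: [-7.7, -4.6, -6.0]
gripper_width: 0.0099
```

```bash
python3 look.py 20|grep -v " 150 "
```

```text
11.55 [ 0.5608 -0.2674  0.1309] [-7.7 -4.6 -6. ] 0.0099
est angle 17.21165216572993
blob [325.2 252.6] [ 299  233   55   40 1553]
```

Request:
step_arm(
  deltas=[
    {"tx": 0, "ty": 0.5, "tz": -0.9, "roll": 0, "fingers": 0},
    {"tx": 0, "ty": 1.0, "tz": -1.8, "roll": 0, "fingers": 0},
    {"tx": 0, "ty": 1.0, "tz": -1.8, "roll": 0, "fingers": 0},
  ],
)

```text
time: 11.98
ee_pos: [0.5616, -0.2675, 0.1326]
tool_rot: [0.777, 0.63, -0.001, -0.001]
wrist_force: [-7.6, -4.0, -9.0]
gripper_width: 0.0095
```

```bash
python3 look.py 21|grep -v " 150 "
```

```text
11.975 [ 0.5616 -0.2675  0.1326] [-7.6 -4.  -9. ] 0.0095
est angle 17.658559245931972
blob [325.4 252.2] [ 299  233   56   41 1563]
```

Request:
step_arm(
  deltas=[
    {"tx": 0, "ty": 0.5, "tz": -0.9, "roll": 0, "fingers": 0},
    {"tx": 0, "ty": 1.0, "tz": -1.8, "roll": 0, "fingers": 0},
    {"tx": 0, "ty": 1.0, "tz": -1.8, "roll": 0, "fingers": 0},
  ],
)

```text
time: 12.4
ee_pos: [0.5626, -0.2677, 0.1343]
tool_rot: [0.777, 0.63, -0.001, -0.001]
wrist_force: [-7.7, -4.6, -8.9]
gripper_width: 0.0097
```

```bash
python3 look.py 22|grep -v " 150 "
```

```text
12.4 [ 0.5626 -0.2677  0.1343] [-7.7 -4.6 -8.9] 0.0097
est angle 18.14557337179317
blob [325.8 251.7] [ 300  232   55   41 1555]
```

Request:
step_arm(
  deltas=[
    {"tx": 0, "ty": 0.5, "tz": -0.9, "roll": 0, "fingers": 0},
    {"tx": 0, "ty": 1.1, "tz": -1.8, "roll": 0, "fingers": 0},
    {"tx": 0, "ty": 1.1, "tz": -1.8, "roll": 0, "fingers": 0},
  ],
)

```text
time: 12.82
ee_pos: [0.5636, -0.2679, 0.1361]
tool_rot: [0.777, 0.63, -0.001, -0.001]
wrist_force: [-8.8, -4.0, -9.1]
gripper_width: 0.0093
```

```bash
python3 look.py 23|grep -v " 150 "
```

```text
12.825 [ 0.5636 -0.2679  0.1361] [-8.8 -4.  -9.1] 0.0093
est angle 18.63258749765437
blob [326.  251.1] [ 300  232   55   41 1556]
```

Request:
step_arm(
  deltas=[
    {"tx": 0, "ty": 0.5, "tz": -0.9, "roll": 0, "fingers": 0},
    {"tx": 0, "ty": 1.1, "tz": -1.8, "roll": 0, "fingers": 0},
    {"tx": 0, "ty": 1.1, "tz": -1.8, "roll": 0, "fingers": 0},
  ],
)

```text
time: 13.25
ee_pos: [0.5645, -0.2681, 0.1379]
tool_rot: [0.777, 0.63, -0.001, -0.001]
wrist_force: [-8.4, -4.1, -9.1]
gripper_width: 0.0095
```

```bash
python3 look.py 24|grep -v " 150 "
```

```text
13.25 [ 0.5645 -0.2681  0.1379] [-8.4 -4.1 -9.1] 0.0095
est angle 19.11960162351557
blob [326.3 250.6] [ 300  232   55   40 1550]
```

Request:
step_arm(
  deltas=[
    {"tx": 0, "ty": 0.5, "tz": -0.9, "roll": 0, "fingers": 0},
    {"tx": 0, "ty": 1.1, "tz": -1.8, "roll": 0, "fingers": 0},
    {"tx": 0, "ty": 1.1, "tz": -1.8, "roll": 0, "fingers": 0},
  ],
)

```text
time: 13.68
ee_pos: [0.5656, -0.2683, 0.1396]
tool_rot: [0.777, 0.63, -0.001, -0.001]
wrist_force: [-8.7, -4.1, -9.0]
gripper_width: 0.0099
```

```bash
python3 look.py 25|grep -v " 150 "
```

```text
13.675 [ 0.5656 -0.2683  0.1396] [-8.7 -4.1 -9. ] 0.0099
est angle 19.61234532732808
blob [326.7 250. ] [ 301  231   54   40 1546]
```

Request:
step_arm(
  deltas=[
    {"tx": 0, "ty": 0.5, "tz": -0.9, "roll": 0, "fingers": 0},
    {"tx": 0, "ty": 1.1, "tz": -1.8, "roll": 0, "fingers": 0},
    {"tx": 0, "ty": 1.1, "tz": -1.8, "roll": 0, "fingers": 0},
  ],
)

```text
time: 14.1
ee_pos: [0.5666, -0.2686, 0.1414]
tool_rot: [0.777, 0.63, -0.001, -0.001]
wrist_force: [-7.7, -4.4, -8.8]
gripper_width: 0.0099
```

```bash
python3 look.py 26|grep -v " 150 "
```

```text
14.1 [ 0.5666 -0.2686  0.1414] [-7.7 -4.4 -8.8] 0.0099
est angle 20.110818609091893
blob [327.  249.5] [ 301  231   55   40 1543]
```

Request:
step_arm(
  deltas=[
    {"tx": 0, "ty": 0.6, "tz": -0.9, "roll": 0, "fingers": 0},
    {"tx": 0, "ty": 1.1, "tz": -1.8, "roll": 0, "fingers": 0},
    {"tx": 0, "ty": 1.1, "tz": -1.8, "roll": 0, "fingers": 0},
  ],
)

```text
time: 14.52
ee_pos: [0.5676, -0.2688, 0.1432]
tool_rot: [0.777, 0.63, -0.001, -0.001]
wrist_force: [-8.4, -5.1, -9.7]
gripper_width: 0.0099
```

```bash
python3 look.py 27|grep -v " 150 "
```

```text
14.525 [ 0.5676 -0.2688  0.1432] [-8.4 -5.1 -9.7] 0.0099
est angle 20.6035623129044
blob [327.2 248.9] [ 301  230   55   41 1555]
```

Request:
step_arm(
  deltas=[
    {"tx": 0, "ty": 0.6, "tz": -0.9, "roll": 0, "fingers": 0},
    {"tx": 0, "ty": 1.2, "tz": -1.8, "roll": 0, "fingers": 0},
    {"tx": 0, "ty": 1.2, "tz": -1.8, "roll": 0, "fingers": 0},
  ],
)

```text
time: 14.95
ee_pos: [0.5687, -0.269, 0.1449]
tool_rot: [0.777, 0.63, -0.001, -0.001]
wrist_force: [-8.9, -3.8, -9.8]
gripper_width: 0.0093
```

```bash
python3 look.py 28|grep -v " 150 "
```

```text
14.95 [ 0.5687 -0.269   0.1449] [-8.9 -3.8 -9.8] 0.0093
est angle 21.107765172619526
blob [327.7 248.4] [ 302  230   54   40 1530]
```

Request:
step_arm(
  deltas=[
    {"tx": 0, "ty": 0.6, "tz": -0.9, "roll": 0, "fingers": 0},
    {"tx": 0, "ty": 1.1, "tz": -1.7, "roll": 0, "fingers": 0},
    {"tx": 0, "ty": 1.1, "tz": -1.7, "roll": 0, "fingers": 0},
  ],
)

```text
time: 15.38
ee_pos: [0.5697, -0.2692, 0.1466]
tool_rot: [0.777, 0.63, -0.001, -0.001]
wrist_force: [-9.0, -4.2, -9.6]
gripper_width: 0.0101
```

```bash
python3 look.py 29|grep -v " 150 "
```

```text
15.375 [ 0.5697 -0.2692  0.1466] [-9.  -4.2 -9.6] 0.0101
est angle 21.58332014257811
blob [327.9 247.8] [ 302  229   55   41 1538]
```

Request:
step_arm(
  deltas=[
    {"tx": 0, "ty": 0.6, "tz": -0.9, "roll": 0, "fingers": 0},
    {"tx": 0, "ty": 1.2, "tz": -1.8, "roll": 0, "fingers": 0},
    {"tx": 0, "ty": 1.2, "tz": -1.8, "roll": 0, "fingers": 0},
  ],
)

```text
time: 15.8
ee_pos: [0.5708, -0.2694, 0.1484]
tool_rot: [0.777, 0.63, -0.001, -0.002]
wrist_force: [-9.3, -5.0, -8.9]
gripper_width: 0.0098
```

```bash
python3 look.py 30|grep -v " 150 "
```

```text
15.8 [ 0.5708 -0.2694  0.1484] [-9.3 -5.  -8.9] 0.0098
est angle 22.08752300229323
blob [328.3 247.2] [ 302  229   55   40 1530]
```

Request:
step_arm(
  deltas=[
    {"tx": 0, "ty": 0.6, "tz": -0.9, "roll": 0, "fingers": 0},
    {"tx": 0, "ty": 1.1, "tz": -1.7, "roll": 0, "fingers": 0},
    {"tx": 0, "ty": 1.1, "tz": -1.7, "roll": 0, "fingers": 0},
  ],
)

```text
time: 16.23
ee_pos: [0.5719, -0.2696, 0.1503]
tool_rot: [0.777, 0.63, -0.001, -0.001]
wrist_force: [-10.2, -3.3, -6.7]
gripper_width: 0.0094
```

```bash
python3 look.py 31|grep -v " 150 "
```

```text
16.225 [ 0.5719 -0.2696  0.1503] [-10.2  -3.3  -6.7] 0.0094
est angle 22.637562485618822
blob [328.6 246.7] [ 303  228   54   41 1527]
```

Request:
step_arm(
  deltas=[
    {"tx": 0, "ty": 0.6, "tz": -0.9, "roll": 0, "fingers": 0},
    {"tx": 0, "ty": 1.2, "tz": -1.7, "roll": 0, "fingers": 0},
    {"tx": 0, "ty": 1.2, "tz": -1.7, "roll": 0, "fingers": 0},
  ],
)

```text
time: 16.65
ee_pos: [0.573, -0.2699, 0.152]
tool_rot: [0.777, 0.63, -0.001, -0.001]
wrist_force: [-11.6, -3.6, -7.1]
gripper_width: 0.0095
```

```bash
python3 look.py 32|grep -v " 150 "
```

```text
16.65 [ 0.573  -0.2699  0.152 ] [-11.6  -3.6  -7.1] 0.0095
est angle 23.13030618943133
blob [329.  246.2] [ 303  228   55   40 1525]
```

Request:
step_arm(
  deltas=[
    {"tx": 0, "ty": 0.6, "tz": -0.9, "roll": 0, "fingers": 0},
    {"tx": 0, "ty": 1.2, "tz": -1.7, "roll": 0, "fingers": 0},
    {"tx": 0, "ty": 1.2, "tz": -1.7, "roll": 0, "fingers": 0},
  ],
)

```text
time: 17.08
ee_pos: [0.5741, -0.2701, 0.1536]
tool_rot: [0.777, 0.63, -0.001, -0.002]
wrist_force: [-11.7, -3.3, -6.3]
gripper_width: 0.0098
```

```bash
python3 look.py 33|grep -v " 150 "
```

```text
17.075 [ 0.5741 -0.2701  0.1536] [-11.7  -3.3  -6.3] 0.0098
est angle 23.61732031529253
blob [330.  245.6] [ 304  227   55   41 1519]
```

The blob moved further than the board's own motion explains, so slip may have begun. I'll hold still and watch.

Request:
step_arm(
  deltas=[
    {"tx": 0, "ty": 0, "tz": 0, "roll": 0, "fingers": 0},
    {"tx": 0, "ty": 0, "tz": 0, "roll": 0, "fingers": 0},
    {"tx": 0, "ty": 0, "tz": 0, "roll": 0, "fingers": 0},
  ],
)

```text
time: 17.5
ee_pos: [0.5741, -0.2701, 0.1537]
tool_rot: [0.777, 0.63, -0.001, -0.002]
wrist_force: [-11.4, -4.3, -6.5]
gripper_width: 0.0098
```

```bash
python3 look.py 34|grep -v " 150 "
```

```text
17.5 [ 0.5741 -0.2701  0.1537] [-11.4  -4.3  -6.5] 0.0098
est angle 23.623049893243838
blob [338.5 245.9] [ 313  228   54   40 1487]
```

It's sliding, so I'll keep holding.

Request:
step_arm(
  deltas=[
    {"tx": 0, "ty": 0, "tz": 0, "roll": 0, "fingers": 0},
    {"tx": 0, "ty": 0, "tz": 0, "roll": 0, "fingers": 0},
    {"tx": 0, "ty": 0, "tz": 0, "roll": 0, "fingers": 0},
    {"tx": 0, "ty": 0, "tz": 0, "roll": 0, "fingers": 0},
    {"tx": 0, "ty": 0, "tz": 0, "roll": 0, "fingers": 0},
  ],
)

```text
time: 18.18
ee_pos: [0.5741, -0.2701, 0.1536]
tool_rot: [0.777, 0.63, -0.001, -0.002]
wrist_force: [-11.9, -2.8, -7.1]
gripper_width: 0.0096
```

```bash
python3 look.py 35|grep -v " 150 "
```

```text
18.175 [ 0.5741 -0.2701  0.1536] [-11.9  -2.8  -7.1] 0.0096
est angle 23.61732031529253
blob [369.9 246.5] [ 345  229   53   39 1382]
```

Request:
step_arm(
  deltas=[
    {"tx": 0, "ty": 0, "tz": 0, "roll": 0, "fingers": 0},
    {"tx": 0, "ty": 0, "tz": 0, "roll": 0, "fingers": 0},
    {"tx": 0, "ty": 0, "tz": 0, "roll": 0, "fingers": 0},
    {"tx": 0, "ty": 0, "tz": 0, "roll": 0, "fingers": 0},
    {"tx": 0, "ty": 0, "tz": 0, "roll": 0, "fingers": 0},
  ],
)

```text
time: 18.85
ee_pos: [0.5741, -0.2701, 0.1537]
tool_rot: [0.777, 0.63, -0.001, -0.002]
wrist_force: [-11.2, -3.4, -5.9]
gripper_width: 0.0099
```

```bash
python3 look.py 36|grep -v " 150 "
python3 - <<'E'
import cv2,numpy as np
a=cv2.imread("pics/f36.png")[130:330,200:440];cv2.imwrite("pics/f36c.png",cv2.resize(a,(720,600)))
E
```

```text
18.85 [ 0.5741 -0.2701  0.1537] [-11.2  -3.4  -5.9] 0.0099
est angle 23.623049893243838
blob [384.9 245.9] [ 361  228   51   39 1318]
```

View pics/f36c.png

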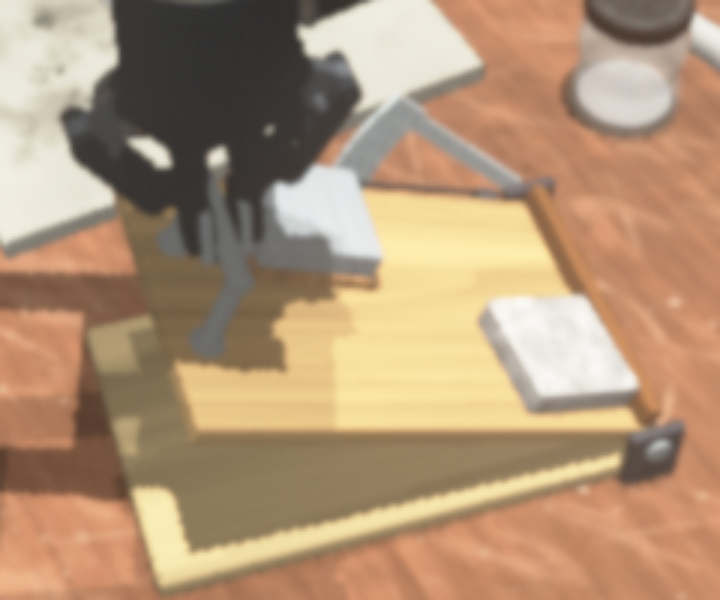

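The steel block now rests against the stop (crop about 560,350), and the cork block is still up beside the handle. I'll release, then withdraw straight up.

Request:
step_arm(
  deltas=[
    {"tx": 0, "ty": 0, "tz": 0, "roll": 0, "fingers": 20},
    {"tx": 0, "ty": 0, "tz": 0, "roll": 0, "fingers": 45},
    {"tx": 0, "ty": 0, "tz": 0, "roll": 0, "fingers": 45},
    {"tx": 0, "ty": 0, "tz": 0, "roll": 0, "fingers": 45},
  ],
)

```text
time: 19.4
ee_pos: [0.5767, -0.2703, 0.154]
tool_rot: [0.777, 0.63, 0.0, 0.0]
wrist_force: [-0.2, -0.7, 0.4]
gripper_width: 0.0387
```

```bash
python3 look.py 37|grep -v " 150 "
```

```text
19.4 [ 0.5767 -0.2703  0.154 ] [-0.2 -0.7  0.4] 0.0387
est angle 23.72045271841608
blob [312.3 200.3] [298 185  30  33 620]
blob [384.9 245.9] [ 361  229   51   38 1314]
```

Released with no contact force. Lifting away.

Request:
step_arm(
  deltas=[
    {"tx": 0, "ty": 0, "tz": -15, "roll": 0, "fingers": 45},
    {"tx": 0, "ty": 0, "tz": -40, "roll": 0, "fingers": 45},
    {"tx": 0, "ty": 0, "tz": -80, "roll": 0, "fingers": 45},
    {"tx": 0, "ty": 0, "tz": -120, "roll": 0, "fingers": 45},
    {"tx": 0, "ty": 0, "tz": -120, "roll": 0, "fingers": 45},
  ],
)

```text
time: 20.08
ee_pos: [0.5781, -0.2712, 0.2782]
tool_rot: [0.777, 0.63, 0.001, 0.003]
wrist_force: [0.2, -0.8, 0.1]
gripper_width: 0.0389
```

Request:
step_arm(
  deltas=[
    {"tx": -50, "ty": 0, "tz": 0, "roll": 0, "fingers": 45},
    {"tx": -100, "ty": 0, "tz": 0, "roll": 0, "fingers": 45},
    {"tx": -150, "ty": 0, "tz": 0, "roll": 0, "fingers": 45},
    {"tx": -150, "ty": 0, "tz": 0, "roll": 0, "fingers": 45},
    {"tx": -150, "ty": 0, "tz": 0, "roll": 0, "fingers": 45},
  ],
)

```text
time: 20.7
ee_pos: [0.5452, -0.4168, 0.2734]
tool_rot: [0.777, 0.63, 0.0, -0.0]
wrist_force: [0.3, 0.1, 0.4]
gripper_width: 0.0383
```

```bash
python3 look.py 38|grep -v " 150 "
python3 - <<'E'
from h import *
a=cv2.imread("pics/f38.png")[130:330,200:440];b=capture("top")[120:320,200:400,::-1];cv2.imwrite("pics/f38c.png",np.hstack([cv2.resize(a,(432,360)),cv2.resize(b,(360,360))]))
E
```

```text
20.7 [ 0.5452 -0.4168  0.2734] [0.3 0.1 0.4] 0.0383
est angle 40.10704565915762
blob [309.7 206.4] [296 197  27  19 400]
blob [384.9 245.9] [ 361  229   51   38 1315]
```

View pics/f38c.png

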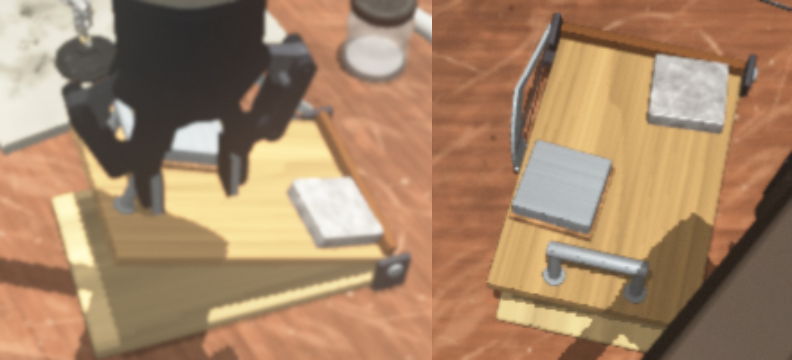

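The board stands tilted on its own. The steel block is at the stop (top view 688,90), the cork block is still up in its lane (562,185), and the arm is clear. Handing in.

```bash
python3 -c "
from cell import *
print(close_job())"
```

```text
the job is handed in; nothing more can be done
None
```

The bare steel block slipped at about 23.6°, and I left the board standing at that angle with the gripper clear. I raised the board by its bar in steps of about 0.5°, stopped when the block began to move, and held still until it reached the stop. Then I opened the jaws and withdrew upward and to the side.

- **Blocks:** in the last pictures the steel block is against the stop and did not move after release. The cork block is still up in its lane.
- **Force and time:** the wrist force read about zero once the jaws were open. Robot time was about 20.8 s.
- **Angle:** 23.6° is worked out from the tool height, not read off the scale. After I let go, I only checked by eye that the board was still tilted, because that formula no longer applies once the tool has left the handle. It printed about 40° at the end, which should be ignored.
- **Disagreements:** the views disagreed by up to about 4 mm on the ends of the bar. The jaws read 9.5–10 mm on the 12 mm bar, but the grip held throughout.
- **Refused move:** one move call was refused for missing keys, and nothing moved.

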